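Refit the bezel and D-bore knob of a paint-pot shaker and hold it pressed

TASK

Refit the control of the paint-pot shaker: set the aluminium bezel ring, narrow collar down, into the round recess around the upright D-shaped spindle and let go of it; then turn the wooden knob so that its D-shaped bore matches the spindle (the knob's pointer over the spindle's flat), push it fully home and press knob and spindle right down against the spring. Finish while still holding the knob pressed down - do not let go at the end - and leave the pots, magnifier and turned handle where they are.

Things in the scene. Friction and masses are not known exactly. Their poses are not given: they have to be found in the camera images.
- shaker: paint-pot shaker, a fixed grey box, its flat bare aluminium top panel 60 mm above the worktop; origin on the worktop under the spindle's axis, x towards the pot cup. The box spans x -70 to 150 mm and y -85 to 85 mm in this frame; a steel cup with a pot in it (48 mm across, its pot's cap up to 108 mm above the worktop) stands on it at x = 112 mm
- bezel_seat (a point): centre of the mouth of the round recess in the shaker's top, level with the panel, on the spindle's axis; recess 43 mm across, 8 mm deep, the spindle rises through its middle. z up
- spindle_tip (a point): centre of the top end of the upright steel D spindle, which stands 38 mm above the panel when not pressed: 18 mm round with one flat 5 mm from the axis, edge bevelled 1.5 mm. z up, x points from the axis square to the flat, so the flat is on the +x side. It moves with the spindle; it turns only stiffly (0.15 N m) within +-1.5 rad
- plunger (a joint): how far the spindle is pressed down, m: 0 up, 0.006 hard stop at the bottom. Spring: about 3.6 N to start moving, 9 N at the bottom
- bezel: aluminium ring, about 40 to 85 g, lying collar down: flange 50 mm across and 10 mm high above a collar 40 mm across and 7 mm high, bore 26 mm through. Origin at the centre of the collar's underside, z up towards the flange's top (17 mm up). Seated, the flange rests on the shaker's panel, origin 7 mm below it; flange top then 10 mm above the panel
- knob: turned wooden knob, about 40 to 85 g, standing bore down: round skirt 40 mm across from 0 to 26 mm high, on it a raised finger bar 12 mm thick, from 26 to 44 mm high, lying along x from x = -18 to 18 mm and then tapering to a pointer nose at x = 31 mm, past the skirt. Origin at the centre of the underside, z up, x along the bar towards the pointer. The blind D bore (20.4 mm round, flat 6.2 mm from the axis on the pointer's side, +x) runs 20 mm up from the underside
- knob_bore (a point): centre of the ceiling of the knob's bore, 20 mm above the knob's underside, same axes as the knob; meets spindle_tip when the knob is fully home (knob underside then 18 mm above the panel with the spindle up, 12 mm with it pressed)
- pot1: capped paint pot, painted body and white cap, 36 mm across, 44 mm high, standing upright; origin at the centre of its underside. A bystander: leave it alone
- pot2: capped paint pot, painted body and white cap, 36 mm across, 44 mm high, standing upright; origin at the centre of its underside. A bystander: leave it alone
- pot3: capped paint pot, painted body and white cap, 36 mm across, 44 mm high, standing upright; origin at the centre of its underside. A bystander: leave it alone
- magnifier: clear glass dome magnifier, 72 mm across, 27 mm high, origin at the centre of its underside. A bystander: leave it alone
- handle: turned wooden handle standing upright, 48 mm across at the foot, 90 mm high, origin at the centre of its underside. A bystander: leave it alone
There are look-alikes about, which are no part of the job. Several things look just like the bezel: the one meant starts farthest from the robot's base.

How it is judged:
By the outcome, as a careful person would: the job done as asked, in the order asked, and still so for the second after the job is handed in, while the arm keeps its last pose, push and grip.
It also fails if it takes over 64 s, if anything falls off the work surface, if the arm or the gripper's body presses on something with over 40 N, if the wrist force passes 120 N, or if a joint passes its speed limit or range.

ROBOT

A 6-joint arm with a two-finger parallel gripper is mounted at the origin on the work surface. World frame = base frame: x ahead of the robot, y to its left, z up, the work surface at z = 0. Lengths are in m, angles in degrees, forces in N, time in s.
With the tool pointing down it reaches from about 0.35 to 0.875 m from the base axis. Payload 4.2 kg.
Tool frame: the origin (TCP) lies midway between the tips of the shut fingers; the grasp point (between the pads) lies 19 mm behind it; z points along the fingers, y is the line along which they close (so a half turn about z gives the same grasp; the last joint's range is limited). The gripper opens to 87 mm and grips with 3 to 60 N. Pads are 19 mm wide; open, the fingers measure 117 mm over their backs; the gripper's body (75 mm by 190 mm) begins 51 mm behind the grasp point.
Start: joints at [90.905, 22.042, 0.453, 0, -68.411, -14.817], TCP at [0.15, 0.607, 0.223] pointing down, gripper open.
Joint ranges: [-179.83, 179.83], [-69.29, 118.12], [-61.27, 80.66], [-181.25, 117.63], [-171.15, -9.14], [-177.46, 177.46]. Speed limits (degrees/s): [159.86, 159.86, 180, 180, 180, 180].

INTERFACE

Orientations are given as a 3x3 rotation matrix whose columns are the frame's x, y, z axes.
In Python, from station import sense, capture, finish_job, silhouettes, landmark_of gives the robot as it stands.
- The arm moves only by the tool step_arm, never from a script. Its arguments are lists of equal length, an entry for each row: "linear": the shift along the tool's x, y, z in mm, a list of three; "delta_rot": the turn, a rotation vector about the tool's x, y, z in rad, a list of three; "grip": the finger opening in mm, from 0 to 87. A call has 1 to 10 rows; each row shifts and turns the commanded pose from where the row before left it, along the tool's axes as they then stand; what a row does not reach is not made up. A row lasts 1/8 s, in which the tool goes at most 62.5 mm and 10.7 degrees, less where a joint would pass 70% of its speed; a pose out of reach is approached as far as the arm can. A call with a gripper value outside its range is refused whole. The fingers move at their own pace and stop on an object; the grip force is fixed at half the most. Time passes only in rows, so rows that do not move let the fingers close. It gives the time, the measured TCP pose, the force, the opening and the grip force at its end, in the units of the state.
- sense(): the state, without advancing time (a new reading comes with each control period).
- capture(name): name is "side" or "top" or "wrist"; returns a dict with "img" (384x512x3 uint8, red, green, blue), "fx", "fy", "cx", "cy" (pixels), "world_to_cam" (4x4, takes a point from world to camera coordinates); the wrist camera has in their place "mount" (4x4, takes a point from camera to tool coordinates, whose origin is the TCP and whose axes are the flange's). Camera axes: x right, y up, looking along -z (the intrinsics and any distortion apply to the point x, -y, -z); pixel columns grow to the right and rows downward; lengths in m; the calibration is good to about 2 mm. A picture is of the moment at which its call begins: read the wrist's pose just before it. There is no depth.
- finish_job(): hands the job in; it is judged then, once.
Trained networks look in the newest picture that a camera, given by its name, has taken for a name from the list of things; names that differ only in an ending like _2 or _b are one class to them, and where a whole thing is asked for, a point or a joint stands for the part that bears it (a point fixed in the world has none). Each returns a list of dicts, best first, with "score" (0 to 1); they miss things now and then, are a little off and sometimes report something else, mostly with a low value. They report only what shows in the picture. A call takes as long as a camera call. They do not tell look-alikes from the thing itself.
- silhouettes(camera, label): "mask" (384x512 bool, what is visible of it) and "point" ([column, row] in pixels, amid what is visible of it).
- landmark_of(camera, label): "point" ([column, row] in pixels: a listed point, or the origin of a listed thing).
The state is a dict: "time_s": time; "joints": joint angles; "joint_velocities": joint speeds; "effort": joint torques, N m; "tcp_pos": TCP position; "ee_rot": TCP orientation; "wrist_force": force on the tool from outside, world axes, zero at the start; "moment": the same for the moment, N m; "gripper_width": opening from 0.0 (shut) to 1.0 (fully open); "gripper_force": force on a finger pad.
Only numpy, scipy, OpenCV 4.12 (cv2) and the standard library are available. Lean on these libraries where they do the work, as an engineer would, in place of code of your own. Each camera call takes 0.05 s, during which the arm holds its last target. There are 200 camera calls.

## Working session

There is one attempt and no reset: what is moved stays moved. The work goes in short steps, Python scripts to look and compute and a tool call to move; the robot and the scene stay as the last step left them, time stands still between calls to the robot, and variables do not carry over. Pictures are saved under pics/ and viewed, at most 10 in all, crops included, and the job is handed in when it is done.

Besides the shell and the picture viewer there is one more tool, called after "Emit:" as name(argument=value, ...) on one line, values as JSON. step_arm: Moves the arm, as the interface text tells. Its arguments: {"type":"object","properties":{"linear":{"type":"array"},"delta_rot":{"type":"array"},"grip":{"type":"array"}},"required":["linear","delta_rot","grip"]}

```bash
mkdir -p pics; ls; cat > h.py <<'E'
import numpy as np, cv2
from station import *
def ray(c,px,s=None):
    """world origin and direction of a pixel's ray"""
    if 'mount' in c:
        T=np.eye(4);T[:3,:3]=np.array(s['ee_rot']);T[:3,3]=s['tcp_pos'];T=T@np.array(c['mount'])
    else: T=np.linalg.inv(np.array(c['world_to_cam']))
    K=np.array([[c['fx'],0,c['cx']],[0,c['fy'],c['cy']],[0,0,1]])
    d=np.array([float(px[0]),float(px[1])])
    if c.get('dist') is not None: d=cv2.undistortPoints(d.reshape(1,1,2),K,np.array(c['dist']),P=K).ravel()
    v=np.array([(d[0]-c['cx'])/c['fx'],-(d[1]-c['cy'])/c['fy'],-1])
    v=T[:3,:3]@v; return T[:3,3],v/np.linalg.norm(v)
def onz(c,px,z,s=None):
    o,v=ray(c,px,s); return o+v*(z-o[2])/v[2]
def tri(rays):
    A=np.zeros((3,3));b=np.zeros(3)
    for o,v in rays:
        P=np.eye(3)-np.outer(v,v);A+=P;b+=P@o
    x=np.linalg.solve(A,b); return x,[np.linalg.norm((np.eye(3)-np.outer(v,v))@(x-o)) for o,v in rays]
def save(n,img): cv2.imwrite('pics/'+n,img[:,:,::-1])
E
python3 - <<'E'
from h import *
s=sense();print(s)
for n in ['side','top','wrist']:
    c=capture(n);save(n+'0.png',c['img']);print(n,{k:np.round(v,3).tolist() if k!='img' else 0 for k,v in c.items()})
    for l in ['bezel','bezel_seat','spindle_tip','knob','knob_bore','shaker','handle','magnifier','pot1']:
        print(l,[(np.round(d['point']).tolist(),round(d['score'],2)) for d in landmark_of(n,l)])
a=np.vstack([cv2.imread('pics/side0.png'),]);b=cv2.imread('pics/top0.png')
cv2.imwrite('pics/both.png',np.hstack([cv2.resize(a,(400,300)),cv2.resize(b,(400,300))]))
E
```

```text
pics
{'time_s': 0.0, 'joints': array([ 9.09058309e+01,  2.20898362e+01,  3.79361409e-01, -3.09840263e-02,
       -6.84117837e+01, -1.48150435e+01]), 'joint_velocities': array([-0.03214879, -0.07346329, -0.0507819 , -0.10390915, -0.04017984,
        0.10815439]), 'effort': array([-7.60538956e-05, -3.90659881e+01,  1.87401474e+01,  4.21971560e+00,
        1.10499712e-02, -1.87554238e-04]), 'tcp_pos': array([0.15008309, 0.60607837, 0.22146134]), 'ee_rot': array([[ 9.70629879e-01, -2.40577258e-01, -4.69043554e-04],
       [-2.40577708e-01, -9.70627519e-01, -2.14144413e-03],
       [ 5.99161768e-05,  2.19139108e-03, -9.99997597e-01]]), 'wrist_force': array([-0.13467813, -0.21988106, -0.10858119]), 'moment': array([-0.05392007,  0.0004626 ,  0.01586071]), 'gripper_force': 0.0, 'gripper_width': 0.9969543211849253}
side {'img': 0, 'fx': 461.126, 'fy': 461.126, 'cx': 248.21, 'cy': 195.804, 'world_to_cam': [[0.802, -0.597, 0.009, -0.383], [0.321, 0.443, 0.837, -0.264], [-0.504, -0.668, 0.547, -0.886], [0.0, 0.0, 0.0, 1.0]]}
bezel [([360.0, 297.0], 0.87), ([316.0, 298.0], 0.84), ([285.0, 320.0]
[... 717 characters left out ...]
0, 171.0], 0.51), ([366.0, 202.0], 0.51), ([400.0, 217.0], 0.43), ([207.0, 170.0], 0.4)]
bezel_seat [([307.0, 171.0], 0.58)]
spindle_tip [([304.0, 169.0], 0.55)]
knob [([207.0, 172.0], 0.43)]
knob_bore [([201.0, 170.0], 0.48)]
shaker [([299.0, 174.0], 0.56)]
handle [([148.0, 242.0], 0.73)]
magnifier [([276.0, 226.0], 0.96)]
pot1 [([335.0, 235.0], 0.55), ([193.0, 132.0], 0.45), ([372.0, 126.0], 0.41)]
wrist {'img': 0, 'fx': 334.159, 'fy': 334.159, 'cx': 256.135, 'cy': 193.818, 'mount': [[-0.002, 0.962, 0.274, 0.075], [1.0, 0.002, 0.001, 0.0], [0.0, 0.274, -0.962, -0.163], [0.0, 0.0, 0.0, 1.0]]}
bezel []
bezel_seat []
spindle_tip []
knob []
knob_bore []
shaker []
handle []
magnifier []
pot1 []
```

View pics/side0.png

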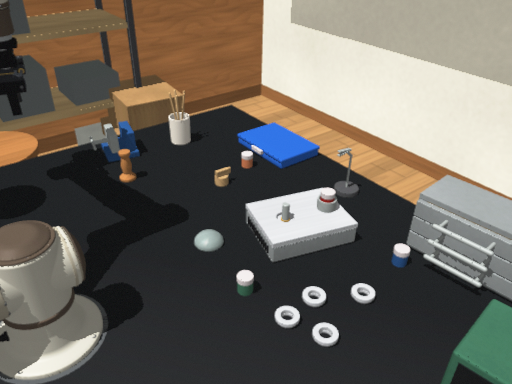

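View pics/top0.png

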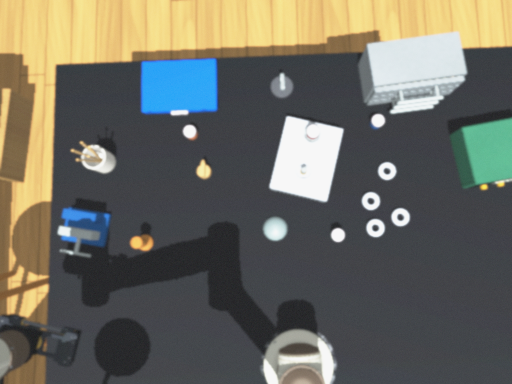

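```bash
python3 - <<'E'
from h import *
S=capture('side');T=capture('top')
print('side z0');
for p in [(360,297),(316,298),(285,320),(325,338)]: print(p,onz(S,p,0).round(3),np.hypot(*onz(S,p,0)[:2]).round(3))
for p in [(372,227),(387,171),(366,202),(400,217)]: print(p,onz(T,p,0).round(3),np.hypot(*onz(T,p,0)[:2]).round(3))
for n,a,b in [('tip',(291,207),(304,169)),('seat',(288,216),(307,171)),('knob',(223,183),(207,172)),('bore',(222,178),(201,170)),('handle',(128,178),(148,242)),('mag',(210,242),(276,226)),('shaker',(285,237),(299,174))]:
    print(n,[x.round(4) if not isinstance(x,list) else np.round(x,4) for x in tri([ray(S,a),ray(T,b)])])
E
```

```text
side z0
(360, 297) [ 0.556 -0.289  0.   ] 0.626
(316, 298) [ 0.479 -0.236  0.   ] 0.534
(285, 320) [ 0.387 -0.243  0.   ] 0.457
(325, 338) [ 0.42  -0.323  0.   ] 0.53
(372, 227) [ 0.392 -0.239  0.   ] 0.459
(387, 171) [ 0.562 -0.294  0.   ] 0.634
(366, 202) [ 0.469 -0.225  0.   ] 0.52
(400, 217) [ 0.42  -0.324  0.   ] 0.531
tip [array([ 0.5672, -0.0391,  0.0855]), array([0.0056, 0.0056])]
seat [array([ 0.5599, -0.0458,  0.0668]), array([0.0006, 0.0006])]
knob [array([0.5772, 0.2588, 0.0012]), array([0.0005, 0.0005])]
bore [array([0.584 , 0.2758, 0.0075]), array([0.0016, 0.0016])]
handle [array([0.3654, 0.442 , 0.0036]), array([0.0017, 0.0017])]
mag [array([ 0.4023,  0.0518, -0.001 ]), array([0.0021, 0.0021])]
shaker [array([ 0.5665, -0.028 , -0.0118]), array([0.0041, 0.0041])]
```

Four rings in view: side pixels (360,297), (316,298), (285,320) and (325,338), which match top pixels (387,171), (366,202), (372,227) and (400,217). They lie 0.63, 0.53, 0.46 and 0.53 m from the base, so the one at side (360,297) / top (387,171) is meant. The shaker's spindle is at side (286,212), the knob at side (222,178). I'll move past the knob and the shaker, looking on the way.

Emit:
step_arm(linear=[[48,25,0],[48,25,0],[48,25,0],[48,25,0],[48,25,0],[48,25,0],[48,25,0],[48,25,0],[48,25,0],[48,25,0]], delta_rot=[[0,0,0],[0,0,0],[0,0,0],[0,0,0],[0,0,0],[0,0,0],[0,0,0],[0,0,0],[0,0,0],[0,0,0]], grip=[87,87,87,87,87,87,87,87,87,87])

```text
time_s: 2.85
tcp_pos: [0.5573, 0.2473, 0.2228]
ee_rot: [[0.971, -0.24, 0.0], [-0.24, -0.971, 0.0], [0.0, -0.0, -1.0]]
wrist_force: [0.9, 0.7, -0.2]
gripper_width: 1.0
gripper_force: 0.0
```

```bash
cat >> h.py <<'E'
def look(tag,labels):
    s=sense();c=capture('wrist');save(tag+'.png',c['img'])
    np.save('pics/'+tag+'.npy',dict(c=c,s=s),allow_pickle=True)
    print('tcp',np.round(s['tcp_pos'],4))
    for l in labels:
        print(l,[(np.round(d['point'],1).tolist(),round(d['score'],2)) for d in landmark_of('wrist',l)])
    return s,c
def load(tag):
    d=np.load('pics/'+tag+'.npy',allow_pickle=True).item(); return d['c'],d['s']
E
python3 - <<'E'
from h import *
look('w1',['knob','knob_bore'])
E
```

```text
tcp [0.5573 0.2473 0.2228]
knob [([174.6, 53.4], 0.22)]
knob_bore [([236.5, 153.5], 0.93), ([234.7, 148.9], 0.19)]
```

Emit:
step_arm(linear=[[14,55,0],[14,55,0],[14,55,0],[14,55,0],[14,55,0],[0,0,0],[0,0,0]], delta_rot=[[0,0,0],[0,0,0],[0,0,0],[0,0,0],[0,0,0],[0,0,0],[0,0,0]], grip=[87,87,87,87,87,87,87])

```text
time_s: 3.88
tcp_pos: [0.5577, -0.0344, 0.2227]
ee_rot: [[0.971, -0.24, 0.0], [-0.24, -0.971, 0.0], [0.0, -0.0, -1.0]]
wrist_force: [-0.1, -0.1, -0.2]
gripper_width: 1.0
gripper_force: 0.0
```

```bash
python3 - <<'E'
from h import *
look('w2',['bezel_seat','spindle_tip','shaker'])
E
```

```text
tcp [ 0.5577 -0.0344  0.2227]
bezel_seat [([258.0, 176.2], 0.71)]
spindle_tip [([251.1, 182.2], 0.63)]
shaker [([252.6, 163.1], 0.58)]
```

Emit:
step_arm(linear=[[14,55,0],[14,55,0],[14,55,0],[14,55,0],[0,20,0],[0,0,0],[0,0,0]], delta_rot=[[0,0,0],[0,0,0],[0,0,0],[0,0,0],[0,0,0],[0,0,0],[0,0,0]], grip=[87,87,87,87,87,87,87])

```text
time_s: 4.95
tcp_pos: [0.5548, -0.2802, 0.2226]
ee_rot: [[0.971, -0.239, 0.0], [-0.239, -0.971, 0.0], [-0.0, -0.0, -1.0]]
wrist_force: [-0.1, -0.1, 0.3]
gripper_width: 0.998
gripper_force: 0.0
```

```bash
python3 - <<'E'
from h import *
look('w3',['bezel'])
a=[cv2.imread(f'pics/w{i}.png') for i in (1,2,3)]
v=np.vstack([np.hstack([a[0],a[1]]),np.hstack([a[2],np.zeros_like(a[2])])])
cv2.imwrite('pics/m.png',cv2.resize(v,(800,600)))
E
```

```text
tcp [ 0.5548 -0.2802  0.2226]
bezel [([242.0, 239.4], 0.87), ([257.8, 289.8], 0.81), ([262.5, 155.9], 0.75), ([313.1, 261.9], 0.66)]
```

View pics/m.png

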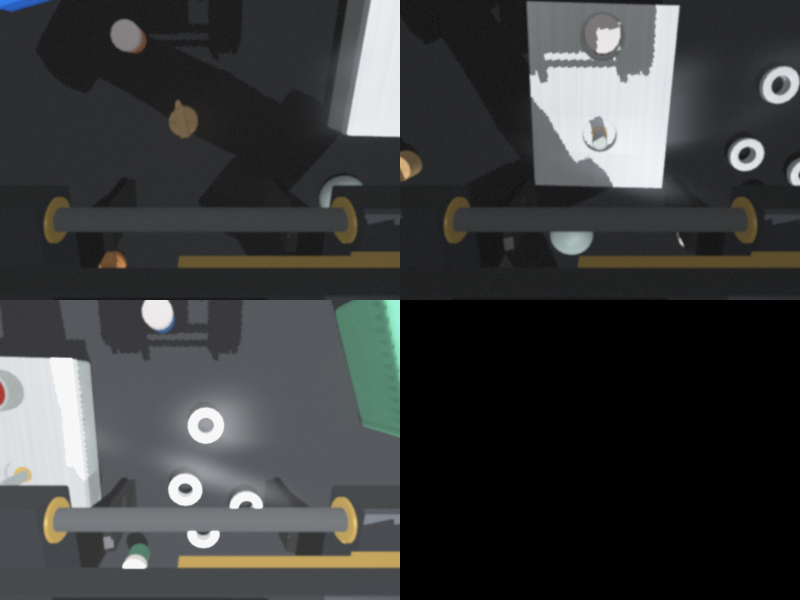

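The montage shows the knob at w1 (234,155) with its pointer up and slightly left, the spindle at w2 (255,170) and four rings in w3. The farthest ring stands alone at w3 (262,157).

```bash
python3 - <<'E'
from h import *
c,s=load('w3');print(onz(c,(262.5,155.9),0,s), [onz(c,p,0,s).round(3) for p in [(242,239),(258,290),(313,262)]])
for m in silhouettes('wrist','bezel'):
    k=m['mask'].astype(np.uint8);ct,_=cv2.findContours(k,0,2);e=cv2.fitEllipse(max(ct,key=len)) if len(max(ct,key=len))>5 else 0
    print(round(m['score'],2),np.round(m['point']),e, onz(c,e[0],.012,s).round(4))
c,s=load('w2');print('tip',onz(c,(251,182.2),.098,s),'seat',onz(c,(258,176),.06,s))
c,s=load('w1');print('bore',onz(c,(236.5,153.5),.02,s))
I=c['img'];I3=load('w3')[0]['img'];I2=load('w2')[0]['img']
f=lambda I,x,y:cv2.resize(I[y-30:y+30,x-33:x+33],None,fx=4,fy=4,interpolation=2)
save('crop.png',np.hstack([f(I,234,150),f(I2,255,172),f(I3,262,157)]))
E
```

```text
[ 0.56397796 -0.2899171   0.        ] [array([ 0.469, -0.241,  0.   ]), array([ 0.394, -0.243,  0.   ]), array([ 0.416, -0.32 ,  0.   ])]
0.9 [314. 254.] ((314.1596374511719, 254.61224365234375), (21.26620101928711, 37.711524963378906), 89.04438781738281) [ 0.4323 -0.323   0.012 ]
0.89 [258. 305.] ((259.2987365722656, 305.44110107421875), (17.745649337768555, 40.4981689453125), 89.81732940673828) [ 0.3789 -0.2407  0.012 ]
0.68 [236. 248.] ((237.09539794921875, 241.29727172851562), (39.20881652832031, 39.35194396972656), 61.30004119873047) [ 0.4721 -0.2358  0.012 ]
tip [ 0.56276704 -0.03082363  0.098     ] seat [ 0.55826323 -0.03628188  0.06      ]
bore [0.57931834 0.26427243 0.02      ]
```

View pics/crop.png

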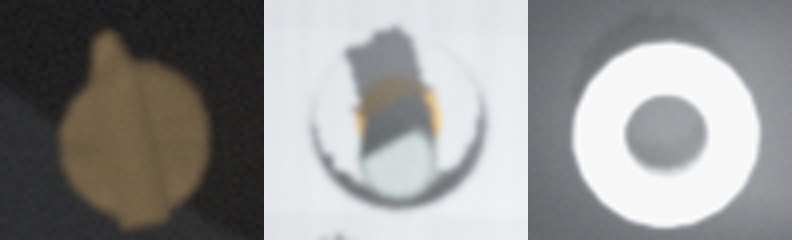

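Crop: the ring at w3 (262,157) is a complete, free-standing ring, so that is the one to take. The spindle's flat faces up and slightly left in w2. The knob's pointer points up and slightly left in w1.

Emit:
step_arm(linear=[[9,8,38],[0,0,38],[0,0,37],[0,0,0],[0,0,0]], delta_rot=[[0,0,0],[0,0,0],[0,0,0],[0,0,0],[0,0,0]], grip=[87,87,87,87,87])

```text
time_s: 5.72
tcp_pos: [0.5627, -0.2915, 0.1113]
ee_rot: [[0.971, -0.239, 0.003], [-0.239, -0.971, -0.001], [0.003, 0.001, -1.0]]
wrist_force: [0.1, -0.8, 0.3]
gripper_width: 0.997
gripper_force: 0.0
```

```bash
cat >> h.py <<'E'
def blob(tag,near,thr,box=70):
    """ellipse fit of the bright blob nearest a pixel"""
    c,s=load(tag);g=cv2.GaussianBlur(cv2.cvtColor(c['img'],7),(3,3),0)
    ct,_=cv2.findContours((g>thr).astype(np.uint8),0,1)
    ct=[k for k in ct if cv2.contourArea(k)>150 and cv2.contourArea(k)<30000]
    k=min(ct,key=lambda k:np.linalg.norm(cv2.minEnclosingCircle(k)[0]-np.array(near)))
    return cv2.fitEllipse(cv2.convexHull(k)),c,s
E
python3 - <<'E'
from h import *
s,c=look('w4',['bezel'])
R=np.array(s['ee_rot'])
e1,c1,s1=blob('w3',(262,157),190)
L=landmark_of('wrist','bezel');p4=L[0]['point']
e2,c2,s2=blob('w4',p4,190);print(e1,e2)
print('fit',tri([ray(c1,e1[0],s1),ray(c2,e2[0],s2)]))
print('lm',tri([ray(c1,(262.5,155.9),s1),ray(c2,p4,s2)]))
x=onz(c2,e2[0],.017,s2);x1=onz(c1,e1[0],.017,s1);print(x1,x,'tool delta mm',1e3*R.T@(x-s['tcp_pos']))
# diameter check
a=np.deg2rad(0);w=e2[1][1]; print('diam',np.linalg.norm(onz(c2,(e2[0][0]+w/2,e2[0][1]),.017,s2)-onz(c2,(e2[0][0]-w/2,e2[0][1]),.017,s2)))
E
```

```text
tcp [ 0.5627 -0.2915  0.1113]
bezel [([221.7, 298.4], 0.94), ([253.3, 189.2], 0.83), ([318.6, 325.9], 0.76)]
((263.24273681640625, 160.2275848388672), (45.87771987915039, 46.826690673828125), 83.90412139892578) ((219.59628295898438, 306.76007080078125), (49.607295989990234, 57.681583404541016), 96.0323257446289)
fit (array([ 0.59819075, -0.29367839,  0.21652275]), [np.float64(0.0009657763787490662), np.float64(0.0009657763787490832)])
lm (array([ 0.60021906, -0.29422894,  0.21660075]), [np.float64(0.0005066968690368972), np.float64(0.0005066968690368769)])
[ 0.56188203 -0.28995033  0.017     ] [ 0.47192525 -0.23572572  0.017     ] tool delta mm [-101.73586349  -32.55324827   94.03361734]
diam 0.05101827241614303
```

Wrong blob chosen: the meant ring is at w4 (253,189).

```bash
python3 - <<'E'
from h import *
e1,c1,s1=blob('w3',(262,157),190);e2,c2,s2=blob('w4',(253,189),190);print(e2)
print('fit',tri([ray(c1,e1[0],s1),ray(c2,e2[0],s2)]));print('lm',tri([ray(c1,(262.5,155.9),s1),ray(c2,(253.3,189.2),s2)]))
x=onz(c2,e2[0],.017,s2);w=e2[1][1];R=np.array(s2['ee_rot'])
print(x,'tool delta mm',1e3*R.T@(x-s2['tcp_pos']),'diam',np.linalg.norm(onz(c2,(e2[0][0]+w/2,e2[0][1]),.017,s2)-onz(c2,(e2[0][0]-w/2,e2[0][1]),.017,s2)))
E
```

```text
((255.48846435546875, 198.6671142578125), (63.089141845703125, 68.01274871826172), 136.4670867919922)
fit (array([ 0.56233352, -0.29044475,  0.02059677]), [np.float64(0.00045494584282611804), np.float64(0.0004549458428259896)])
lm (array([ 0.5633146 , -0.28950537, -0.0050163 ]), [np.float64(0.000345668278191275), np.float64(0.00034566827819116876)])
[ 0.56109744 -0.29059259  0.017     ] tool delta mm [-2.03499631 -0.5892552  94.33864407] diam 0.05464675404354063
```

Emit:
step_arm(linear=[[-1,-1,35],[0,0,35],[0,0,25],[0,0,8],[0,0,0],[0,0,0],[0,0,0],[0,0,0],[0,0,0],[0,0,0]], delta_rot=[[0,0,0],[0,0,0],[0,0,0],[0,0,0],[0,0,0],[0,0,0],[0,0,0],[0,0,0],[0,0,0],[0,0,0]], grip=[87,87,87,87,87,45,45,45,45,45])

```text
time_s: 7.12
tcp_pos: [0.5607, -0.2903, 0.0067]
ee_rot: [[0.971, -0.24, 0.0], [-0.24, -0.971, -0.0], [0.0, 0.0, -1.0]]
wrist_force: [-0.6, -0.1, 1.2]
gripper_width: 0.562
gripper_force: 30.0
```

Gripped, but the tips are too low to clear the panel once the ring is seated, so I'll regrip 4 mm higher.

Emit:
step_arm(linear=[[0,0,0],[0,0,-4],[0,0,0],[0,0,0],[0,0,0],[0,0,0]], delta_rot=[[0,0,0],[0,0,0],[0,0,0],[0,0,0],[0,0,0],[0,0,0]], grip=[60,60,45,45,45,45])

```text
time_s: 7.88
tcp_pos: [0.5607, -0.2904, 0.0107]
ee_rot: [[0.971, -0.24, 0.0], [-0.24, -0.971, -0.0], [0.0, 0.0, -1.0]]
wrist_force: [0.6, -0.1, 1.9]
gripper_width: 0.562
gripper_force: 30.0
```

Emit:
step_arm(linear=[[0,0,-50],[0,0,-50],[0,0,-33],[0,0,0],[0,0,0]], delta_rot=[[0,0,0],[0,0,0],[0,0,0],[0,0,0],[0,0,0]], grip=[45,45,45,45,45])

```text
time_s: 8.5
tcp_pos: [0.5597, -0.2899, 0.1423]
ee_rot: [[0.971, -0.241, -0.002], [-0.241, -0.971, 0.001], [-0.002, -0.001, -1.0]]
wrist_force: [-0.2, -0.6, -0.8]
gripper_width: 0.558
gripper_force: 30.0
```

Emit:
step_arm(linear=[[-26,-50,0],[-26,-50,0],[-26,-50,0],[-26,-50,0],[-26,-48,0],[0,0,0],[0,0,0]], delta_rot=[[0,0,0],[0,0,0],[0,0,0],[0,0,0],[0,0,0],[0,0,0],[0,0,0]], grip=[45,45,45,45,45,45,45])

```text
time_s: 9.38
tcp_pos: [0.4934, -0.0184, 0.1424]
ee_rot: [[0.971, -0.24, -0.002], [-0.24, -0.971, -0.001], [-0.002, 0.001, -1.0]]
wrist_force: [-0.6, -0.2, -0.2]
gripper_width: 0.559
gripper_force: 30.0
```

```bash
python3 - <<'E'
from h import *
c2,s2=load('w2');print('w2 seat',onz(c2,(255.5,172),.06,s2),'tip',onz(c2,(256,182),.098,s2))
s,c=look('w5',['bezel_seat','spindle_tip','bezel'])
save('w5b.png',np.vstack([cv2.resize(c['img'][0:190,130:390],None,fx=3,fy=3,interpolation=2)]))
E
```

```text
w2 seat [ 0.56281792 -0.03484697  0.06      ] tip [ 0.56187548 -0.03516591  0.098     ]
tcp [ 0.4934 -0.0184  0.1424]
bezel_seat [([253.3, 105.4], 0.91)]
spindle_tip [([250.1, 106.0], 0.91)]
bezel [([502.3, 224.7], 0.89), ([255.7, 233.9], 0.86), ([496.8, 147.9], 0.81)]
```

View pics/w5b.png

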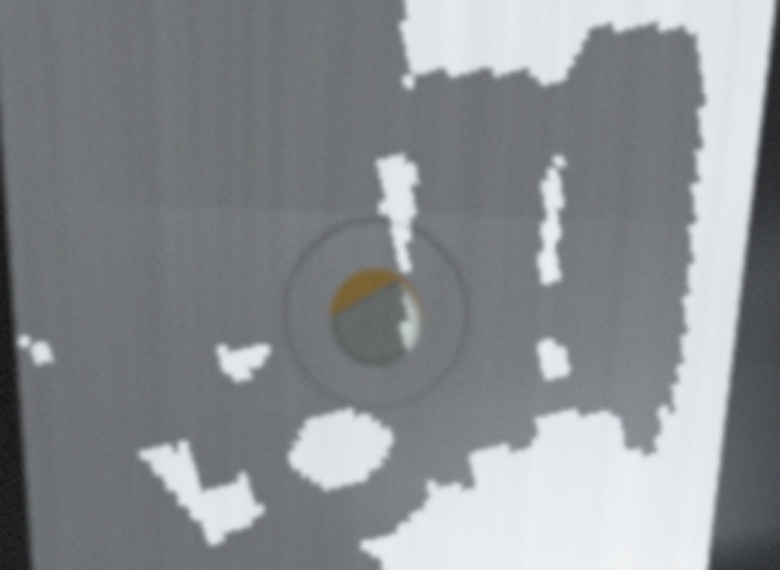

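w5 shows the recess circle centred at about (255.7,104) and the spindle's D top at about (255.3,106.5). Its flat runs from (241,105) to (265,93), so it faces up and left. Next: the bezel's place in the hand and the axis position.

```bash
python3 - <<'E'
from h import *
c,s=load('w5');R=np.array(s['ee_rot']);t=s['tcp_pos']
c2,s2=load('w2')
print('seat',onz(c,(255.7,104),.06,s),'tip',onz(c,(255.3,106.5),.098,s),'lm tip',onz(c,(250.1,106),.098,s))
print('tri seat',tri([ray(c,(255.7,104),s),ray(c2,(255.5,172),s2)]),'tip',tri([ray(c,(255.3,106.5),s),ray(c2,(256,182),s2)]))
a=onz(c,(130+333/3,105),.098,s);b=onz(c,(130+405/3,280/3),.098,s);d=b-a;n=np.array([-d[1],d[0]])
print('flat chord len',np.linalg.norm(d),'yaw normal',np.degrees(np.arctan2(n[1],n[0])))
# bezel held: flange top is 17-10.7=6.3 mm behind TCP
zt=t[2]+.0063
g=cv2.GaussianBlur(cv2.cvtColor(c['img'],7),(3,3),0)
for m in silhouettes('wrist','bezel'):
    ct,_=cv2.findContours(m['mask'].astype(np.uint8),0,1);k=max(ct,key=len);e=cv2.fitEllipse(cv2.convexHull(k))
    print(np.round(m['point']),e,1e3*R.T@(onz(c,e[0],zt,s)-t))
print('lm origin tool',1e3*R.T@(onz(c,(255.7,233.9),t[2]-.0107,s)-t))
save('w5c.png',cv2.resize(c['img'][170:320,150:370],None,fx=3,fy=3,interpolation=2))
E
```

```text
seat [ 0.56281206 -0.0353328   0.06      ] tip [ 0.56211141 -0.03492139  0.098     ] lm tip [ 0.56314513 -0.03196708  0.098     ]
tri seat (array([ 0.56288172, -0.03510736,  0.06059078]), [np.float64(0.00023576014642441703), np.float64(0.00023576014642442045)]) tip (array([ 0.56209414, -0.03506969,  0.09876514]), [np.float64(0.00014699177912782052), np.float64(0.00014699177912783122)])
flat chord len 0.01580991402758519 yaw normal 11.072557509873258
[254. 225.] ((256.4955749511719, 239.46253967285156), (76.81611633300781, 98.80423736572266), 91.75519561767578) [ 6.68468351  0.15156053 -6.31458207]
[499. 234.] ((514.5487670898438, 231.3796844482422), (49.526885986328125, 56.74925994873047), 82.84086608886719) [ 10.82282347 130.07011796  -6.16196352]
[492. 155.] ((502.4626770019531, 150.06944274902344), (55.43595886230469, 63.683040618896484), 61.31925964355469) [ 51.8973861  115.67481789  -6.27052171]
lm origin tool [ 2.5820423  -0.28544279 10.69398138]
```

View pics/w5c.png

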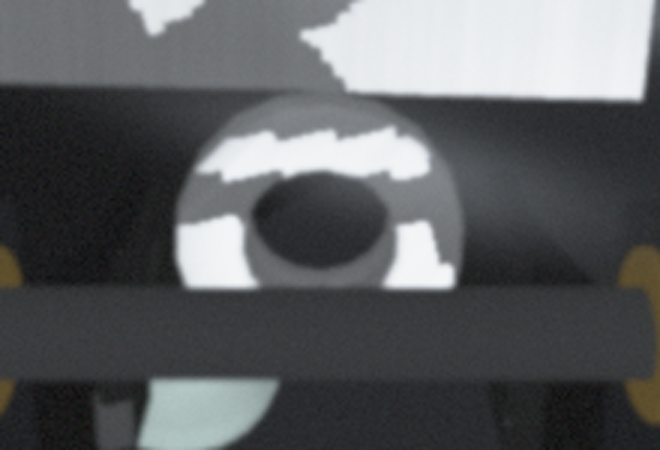

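```bash
python3 - <<'E'
from h import *
c,s=load('w5');R=np.array(s['ee_rot']);t=s['tcp_pos']
f=lambda px,zt:1e3*R.T@(onz(c,px,t[2]-zt,s)-t)
print('hole top rim',f((256.7,227),-.0063)-[13,0,0]); print('flange low edge',f((256.5,200.7),.0037)-[25,0,0],'collar low',f((256.5,200.7),.0107)-[20,0,0])
for r in (240,250):print('hole L/R',f((231.7,r),-.0063),f((282.3,r),-.0063))
ax=np.array([.5626,-.0351,t[2]]);print('axis in tool',1e3*R.T@(ax-t))
E
```

```text
hole top rim [ 0.44826211  0.2630645  -6.32936789]
flange low edge [-0.83676944  0.18508399  3.64692327] collar low [ 2.00741351  0.18772949 10.6517061 ]
hole L/R [  6.41567112 -12.41693853  -6.32963637] [ 6.36243805 13.23274335 -6.2975848 ]
hole L/R [  0.87343277 -12.53809083  -6.3175576 ] [ 0.81881115 13.34369013 -6.285214  ]
axis in tool [71.16810528 -0.3284032  -0.15744974]
```

Emit:
step_arm(linear=[[35,0,0],[36,-0.6,0],[0,0,0],[0,0,25],[0,0,25],[0,0,14],[0,0,0],[0,0,0]], delta_rot=[[0,0,0],[0,0,0],[0,0,0],[0,0,0],[0,0,0],[0,0,0],[0,0,0],[0,0,0]], grip=[45,45,45,45,45,45,45,45])

```text
time_s: 10.62
tcp_pos: [0.5638, -0.0348, 0.0805]
ee_rot: [[0.971, -0.24, 0.002], [-0.24, -0.971, 0.0], [0.002, -0.0, -1.0]]
wrist_force: [-0.1, 0.8, 0.2]
gripper_width: 0.559
gripper_force: 30.0
```

Emit:
step_arm(linear=[[-1,0,3],[0,0,3],[0,0,0],[0,0,3],[0,0,3],[0,0,0]], delta_rot=[[0,0,0],[0,0,0],[0,0,0],[0,0,0],[0,0,0],[0,0,0]], grip=[45,45,45,45,45,45])

```text
time_s: 11.38
tcp_pos: [0.5619, -0.0346, 0.0671]
ee_rot: [[0.971, -0.24, -0.001], [-0.24, -0.971, -0.0], [-0.001, 0.0, -1.0]]
wrist_force: [0.5, 0.5, -0.4]
gripper_width: 0.562
gripper_force: 30.0
```

Emit:
step_arm(linear=[[0,0,2],[0,0,1.5],[0,0,0.5],[0,0,0]], delta_rot=[[0,0,0],[0,0,0],[0,0,0],[0,0,0]], grip=[45,45,45,45])

```text
time_s: 11.88
tcp_pos: [0.5621, -0.0346, 0.0637]
ee_rot: [[0.971, -0.24, -0.0], [-0.24, -0.971, -0.0], [-0.0, 0.0, -1.0]]
wrist_force: [-1.2, 0.2, 1.4]
gripper_width: 0.56
gripper_force: 30.0
```

Emit:
step_arm(linear=[[0,0,0],[0,0,0],[0,0,0],[0,0,-40],[0,0,-50],[-30,0,-20],[-20,0,0],[0,0,0],[0,0,0]], delta_rot=[[0,0,0],[0,0,0],[0,0,0],[0,0,0],[0,0,0],[0,0,0],[0,0,0],[0,0,0],[0,0,0]], grip=[87,87,87,87,87,87,87,87,87])

```text
time_s: 13.0
tcp_pos: [0.5142, -0.0226, 0.1735]
ee_rot: [[0.971, -0.24, 0.0], [-0.24, -0.971, -0.0], [0.001, 0.0, -1.0]]
wrist_force: [-0.4, -0.3, 0.7]
gripper_width: 0.999
gripper_force: 0.0
```

```bash
python3 - <<'E'
from h import *
s,c=look('w6',['bezel','spindle_tip'])
S=capture('side')
a=cv2.resize(c['img'][40:240,150:360],(400,381),interpolation=2);b=cv2.resize(S['img'][180:250,250:323],(397,381),interpolation=2)
save('chk.png',np.hstack([a,b]))
E
```

```text
tcp [ 0.5142 -0.0226  0.1735]
bezel [([254.9, 128.3], 0.88), ([471.4, 169.3], 0.85), ([483.3, 234.0], 0.76)]
spindle_tip [([253.8, 136.2], 0.59)]
```

View pics/chk.png

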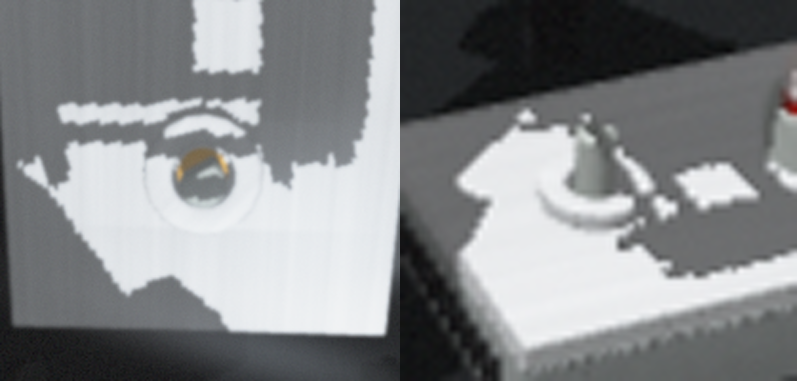

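The picture shows the bezel flat on the panel, concentric with the spindle, in both the wrist and the side view. Now the knob.

Emit:
step_arm(linear=[[-4,-49,0],[-4,-49,0],[-4,-49,0],[-4,-49,0],[-4,-49,10],[-4,-46,10],[0,0,0],[0,0,0]], delta_rot=[[0,0,0],[0,0,0],[0,0,0],[0,0,0],[0,0,0],[0,0,0],[0,0,0],[0,0,0]], grip=[87,87,87,87,87,87,87,87])

```text
time_s: 14.2
tcp_pos: [0.5602, 0.2654, 0.1529]
ee_rot: [[0.971, -0.24, -0.001], [-0.24, -0.971, -0.001], [-0.001, 0.001, -1.0]]
wrist_force: [-0.5, -0.3, 0.1]
gripper_width: 0.999
gripper_force: 0.0
```

```bash
python3 - <<'E'
from h import *
s,c=look('w7',['knob','knob_bore'])
for m in silhouettes('wrist','knob'):print(np.round(m['point']),m['mask'].sum(),m['score'])
S=silhouettes('wrist','knob');p=np.round(S[0]['point']).astype(int) if S else np.array([250,150])
x0,y0=max(p[0]-65,0),max(p[1]-55,0);print(x0,y0)
I=c['img'][y0:y0+110,x0:x0+130].astype(float);I=np.clip((I-10)*1.6,0,255).astype(np.uint8)
save('kn.png',cv2.resize(I,None,fx=5,fy=5,interpolation=2))
E
```

```text
tcp [0.5602 0.2654 0.1529]
knob [([250.5, 162.0], 0.86)]
knob_bore [([250.3, 164.7], 0.8)]
[249. 161.] 1764 0.97
184 106
```

View pics/kn.png

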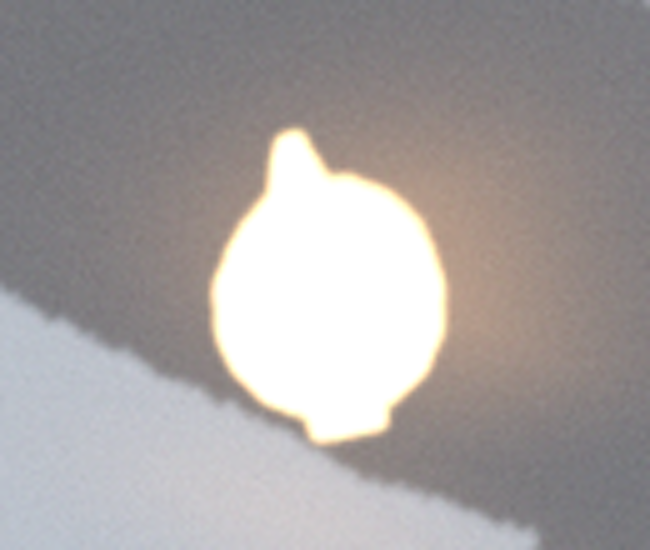

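```bash
python3 - <<'E'
from h import *
c,s=load('w7');R=np.array(s['ee_rot']);t=s['tcp_pos']
tail=onz(c,(254,193.2),.044,s)
for zn in (.044,.026):
    nose=onz(c,(242.4,132),zn,s);d=nose-tail;u=d[:2]/np.linalg.norm(d[:2]);print('len',np.linalg.norm(d[:2]),'yaw',np.degrees(np.arctan2(u[1],u[0])),'centre',tail[:2]+.018*u)
a=onz(c,(184+313/5,106+443/5),.044,s);b=onz(c,(184+387/5,106+430/5),.044,s);d=b-a;print('edge',np.linalg.norm(d),np.degrees(np.arctan2(d[0],-d[1])))
print('skirt',onz(c,(249.9,166),.026,s),'bore',onz(c,(250.3,164.7),.020,s))
c1,s1=load('w1');print('tri',tri([ray(c1,(236.5,153.5),s1),ray(c,(250.3,164.7),s)]))
print('tool now yaw',np.degrees(np.arctan2(R[1,0],R[0,0])),sense()['joints'].round(1))
# spindle w6, w5 flat yaw again
E
```

```text
len 0.05191365539101328 yaw -3.7650467708998034 centre [0.57697959 0.26631957]
len 0.050348547753237896 yaw -2.616147950700436 centre [0.57699968 0.26667994]
edge 0.012717595294830197 -3.667427372163849
skirt [0.57910229 0.26627502 0.026     ] bore [0.57903662 0.26602631 0.02      ]
tri (array([0.5767363 , 0.26635497, 0.00491711]), [np.float64(0.0007783878196567622), np.float64(0.0007783878196566699)])
tool now yaw -13.905985747083465 [ 40.2  24.6  -5.9   0.  -59.5  35.8]
```

Emit:
step_arm(linear=[[17,-5,20],[0,0,0],[0,0,35],[0,0,35],[0,0,26],[0,0,7],[0,0,0]], delta_rot=[[0,0,0],[0,0,-0.09],[0,0,-0.09],[0,0,0],[0,0,0],[0,0,0],[0,0,0]], grip=[60,60,60,60,60,60,60])

```text
time_s: 15.32
tcp_pos: [0.5784, 0.2663, 0.031]
ee_rot: [[0.998, -0.063, 0.001], [-0.063, -0.998, 0.0], [0.001, -0.0, -1.0]]
wrist_force: [-0.0, 0.4, 0.9]
gripper_width: 0.69
gripper_force: 0.0
```

Emit:
step_arm(linear=[[0,0,2],[0,0,0],[0,0,0],[0,0,0],[0,0,0],[0,0,0],[0,0,0],[0,0,0]], delta_rot=[[0,0,0],[0,0,0],[0,0,0],[0,0,0],[0,0,0],[0,0,0],[0,0,0],[0,0,0]], grip=[60,5,5,5,5,5,5,5])

```text
time_s: 16.32
tcp_pos: [0.5779, 0.2664, 0.0285]
ee_rot: [[0.998, -0.063, -0.0], [-0.063, -0.998, -0.0], [-0.0, 0.0, -1.0]]
wrist_force: [-0.1, -0.0, 0.2]
gripper_width: 0.134
gripper_force: 30.0
```

Emit:
step_arm(linear=[[0,0,-40],[0,0,-50],[0,0,-32],[-11,54,0],[-11,54,0],[-11,54,0],[-11,54,0],[-10,52,0],[-10,52,0],[0,0,0]], delta_rot=[[0,0,0],[0,0,0],[0,0,0],[0,0,0],[0,0,0],[0,0,0],[0,0,0],[0,0,0],[0,0,0],[0,0,-0.13]], grip=[5,5,5,5,5,5,5,5,5,5])

```text
time_s: 17.58
tcp_pos: [0.4923, -0.0518, 0.1505]
ee_rot: [[0.998, 0.066, -0.001], [0.066, -0.998, -0.0], [-0.001, -0.0, -1.0]]
wrist_force: [0.2, 0.6, -1.4]
gripper_width: 0.135
gripper_force: 30.0
```

Emit:
step_arm(linear=[[0,0,0],[0,0,0],[0,0,0]], delta_rot=[[0,0,-0.125],[0,0,0],[0,0,0]], grip=[5,5,5])

```text
time_s: 17.95
tcp_pos: [0.494, -0.0488, 0.1505]
ee_rot: [[0.982, 0.189, -0.0], [0.189, -0.982, 0.0], [-0.0, -0.0, -1.0]]
wrist_force: [0.1, -1.5, -0.1]
gripper_width: 0.135
gripper_force: 30.0
```

```bash
python3 - <<'E'
from h import *
s,c=look('w8',['spindle_tip','knob','knob_bore'])
save('w8b.png',cv2.resize(c['img'][60:260,160:360],(800,600)[1:]*2,interpolation=2))
E
```

```text
tcp [ 0.494  -0.0488  0.1505]
spindle_tip [([252.0, 106.5], 0.88)]
knob [([258.4, 225.0], 0.95)]
knob_bore [([258.4, 237.4], 0.74)]
```

View pics/w8b.png

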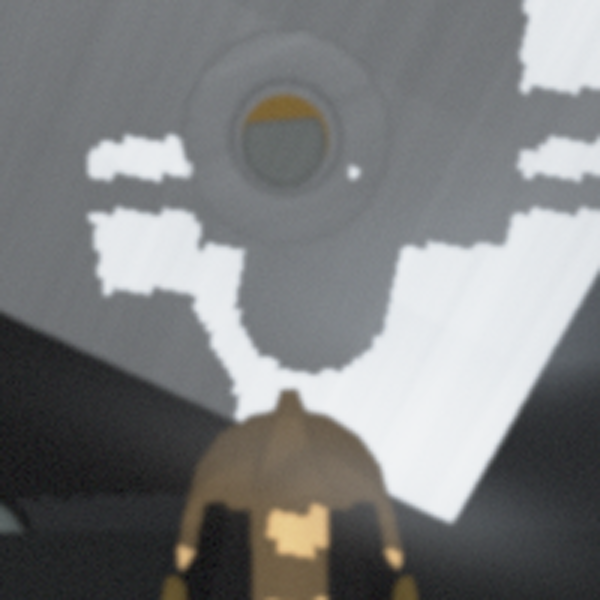

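```bash
python3 - <<'E'
from h import *
for tag,box in [('w5',(80,130,235,275)),('w8',(85,127,236,275))]:
    c,s=load(tag);R=np.array(s['ee_rot']);t=s['tcp_pos']
    r0,r1,c0,c1=box
    hsv=cv2.cvtColor(cv2.GaussianBlur(c['img'],(3,3),0),cv2.COLOR_RGB2HSV)[r0:r1,c0:c1]
    m=(hsv[:,:,1]>80).astype(np.uint8)
    pts=[]
    for col in range(m.shape[1]):
        k=np.where(m[:,col])[0]
        if len(k)>=4: pts.append((col+c0,k.max()+.5+r0))
    pts=np.array(pts)[3:-3]
    W=np.array([onz(c,p,.098,s)[:2] for p in pts])
    vx,vy,x,y=cv2.fitLine(W.astype(np.float32),cv2.DIST_HUBER,0,1e-4,1e-4).ravel()
    n=np.array([-vy,vx]);n=n if n[0]>0 else -n
    print(tag,len(pts),'yaw',np.degrees(np.arctan2(n[1],n[0])),'axis-to-flat mm',1e3*n@(np.array([x,y])-[.5624,-.0351]),'tool yaw',np.degrees(np.arctan2(R[1,0],R[0,0])))
print('tip',onz(c,(255.2,108),.098,s),'bez flange', onz(c,(160+287/3,60+136/3),.07,s))
print('axis in tool',1e3*R.T@(np.array([.5624,-.0351,t[2]])-t))
f=lambda px,zt:1e3*R.T@(onz(c,px,t[2]-zt,s)-t)
print('nose tool',f((256.3,190.7),-.0155),f((256.3,190.7),.002))
print('skirt top L/R',f((160+185/3,60+545/3),.002),f((160+400/3,60+545/3),.002))
print('skirt front low edge', f((256.5,60+410/3),.0285),'up',f((256.5,60+410/3),.0025))
E
```

```text
w5 12 yaw 15.46541 axis-to-flat mm 5.123346893724669 tool yaw -13.873146412024186
w8 13 yaw 16.618858 axis-to-flat mm 5.192931575071067 tool yaw 10.922563547780209
tip [ 0.56223161 -0.03514528  0.098     ] bez flange [ 0.56333297 -0.035186    0.07      ]
axis in tool [ 6.97827324e+01 -4.65322271e-01 -7.29669985e-03]
nose tool [ 34.78877479   0.16559281 -15.50365755] [29.97291274  0.16311119  1.99684785]
skirt top L/R [  1.74141282 -18.39528162   2.00073471] [ 1.68291111 19.91842733  1.99883016]
skirt front low edge [18.9876157   0.27313633 28.49799485] up [26.64457807  0.26135624  2.49719208]
```

Emit:
step_arm(linear=[[0,0,0],[35,2,0],[35.3,2.1,0],[0,0,0],[0,0,12],[0,0,9],[0,0,0],[0,0,0]], delta_rot=[[0,0,-0.07],[0,0,0],[0,0,0],[0,0,0],[0,0,0],[0,0,0],[0,0,0],[0,0,0]], grip=[5,5,5,5,5,5,5,5])

```text
time_s: 19.15
tcp_pos: [0.5629, -0.0348, 0.1298]
ee_rot: [[0.966, 0.259, 0.0], [0.259, -0.966, -0.0], [0.0, 0.0, -1.0]]
wrist_force: [1.1, 0.6, -0.4]
gripper_width: 0.133
gripper_force: 30.0
```

Emit:
step_arm(linear=[[0,0,2],[0,0,2],[0,0,2],[0,0,2],[0,0,0]], delta_rot=[[0,0,0],[0,0,0],[0,0,0],[0,0,0],[0,0,0]], grip=[5,5,5,5,5])

```text
time_s: 19.77
tcp_pos: [0.5629, -0.0347, 0.1213]
ee_rot: [[0.966, 0.259, -0.0], [0.259, -0.966, -0.0], [-0.0, -0.0, -1.0]]
wrist_force: [-0.1, 0.9, -0.6]
gripper_width: 0.128
gripper_force: 30.0
```

No force with the knob 5 mm below tip contact, so the bore has taken the spindle. I'll go on down.

Emit:
step_arm(linear=[[0,0,3],[0,0,3],[0,0,3],[0,0,3],[0,0,1],[0,0,0]], delta_rot=[[0,0,0],[0,0,0],[0,0,0],[0,0,0],[0,0,0],[0,0,0]], grip=[5,5,5,5,5,5])

```text
time_s: 20.52
tcp_pos: [0.563, -0.0347, 0.1084]
ee_rot: [[0.966, 0.259, -0.0], [0.259, -0.966, -0.0], [-0.0, 0.0, -1.0]]
wrist_force: [-0.4, 0.5, -0.4]
gripper_width: 0.134
gripper_force: 30.0
```

Emit:
step_arm(linear=[[0,0,1.5],[0,0,1.5],[0,0,1.5],[0,0,1.5],[0,0,0]], delta_rot=[[0,0,0],[0,0,0],[0,0,0],[0,0,0],[0,0,0]], grip=[5,5,5,5,5])

```text
time_s: 21.15
tcp_pos: [0.5632, -0.0347, 0.1031]
ee_rot: [[0.966, 0.259, 0.001], [0.259, -0.966, -0.0], [0.001, 0.0, -1.0]]
wrist_force: [-1.0, 1.1, 6.0]
gripper_width: 0.139
gripper_force: 30.0
```

Emit:
step_arm(linear=[[0,0,1],[0,0,1],[0,0,1],[0,0,0.5],[0,0,0]], delta_rot=[[0,0,0],[0,0,0],[0,0,0],[0,0,0],[0,0,0]], grip=[5,5,5,5,5])

```text
time_s: 21.78
tcp_pos: [0.5633, -0.0347, 0.1003]
ee_rot: [[0.966, 0.26, 0.001], [0.26, -0.966, -0.0], [0.001, 0.001, -1.0]]
wrist_force: [-2.7, 0.6, 8.4]
gripper_width: 0.136
gripper_force: 30.0
```

Emit:
step_arm(linear=[[0,0,0.7],[0,0,0.7],[0,0,0]], delta_rot=[[0,0,0],[0,0,0],[0,0,0]], grip=[5,5,5])

```text
time_s: 22.15
tcp_pos: [0.5634, -0.0347, 0.1002]
ee_rot: [[0.966, 0.26, 0.002], [0.26, -0.966, -0.001], [0.001, 0.001, -1.0]]
wrist_force: [-4.9, 1.1, 14.8]
gripper_width: 0.132
gripper_force: 30.0
```

```bash
python3 - <<'E'
from h import *
S=capture('side');save('fin.png',cv2.resize(S['img'][150:260,225:375],None,fx=5,fy=5,interpolation=2))
s=sense();print(s['tcp_pos'],s['wrist_force'],s['moment'],s['gripper_width'])
E
```

```text
[ 0.56347021 -0.03472029  0.10019689] [-4.43911001  1.26786768 14.2523455 ] [ 0.36199569  1.5247361  -0.05184773] 0.13504501226237328
```

View pics/fin.png

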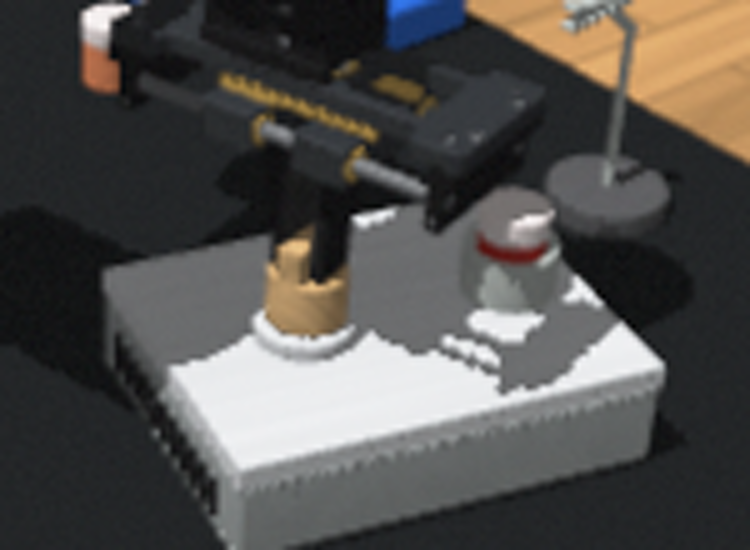

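The side view shows the knob upright and down almost on the seated bezel, still gripped. At 14 N the arm no longer moves down, so the spindle is on its hard stop. I'm handing in now.

```bash
python3 -c "
from station import *
print(finish_job())"
```

```text
the job is handed in; nothing more can be done
None
```

The job is handed in: the bezel is seated and released, and the knob is fully home on the D spindle, held pressed against the hard stop at about 14 N (22 s of the 64 s allowed).

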